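# Clear and load the indexing tube turret to the insertion marks

### The job

Lift the tube turret's spring plunger, turn the head from its parking slot to the middle loading slot, where the sleeves face you, let the plunger drop home, and move the blank tube (no band) out of its sleeve into the kidney dish. Slide every banded tube lying on the table nose first into a sleeve of its own until the sleeve's mouth lies on the tube's dark band, neither short of it nor past it. Then lift the plunger again, turn the head on the same way to the third slot (sleeves towards your left) and let the plunger drop fully home with the tubes still at their marks, leaving the other things on the table where they are.

Things in the scene. Friction and masses are not known exactly. Their poses are not given: they have to be found in the camera images.
- head (a joint): turning head of the turret, rad about its upright axis, growing clockwise seen from above, range -0.04 to 1.84. Rim slots at 0 (parking, where it starts, sleeves to the robot's right), 0.9 (loading, sleeves facing the robot) and 1.8 (reading, sleeves to the left). The plunger locks it in a slot (0.03 rad of play); unlocked it turns with slight friction; turn it by the lifted knob.
- plunger (a joint): spring plunger that locks the head, lift in m: 0 = fully home in a slot, 0.024 = top of its travel. Its 8 mm round-nosed pin sits 12 mm deep in the slot (11 mm wide), so it must be lifted at least 13 mm for the head to turn. The spring pushes it down with 3 N at home, 6 N fully lifted; let go between slots it rides on the rim (reading about 0.012) and snaps home when the head carries it over a slot.
- knob (a point): centre of the plunger's black round knob, 24 mm in diameter and 25 mm high, upright; it stands on the head 60 mm from the turret axis, on the side away from the sleeves, moves with the head and rises with the plunger. Home, its centre is 76.5 mm above the table, its underside 64 mm; a steel boss 23 mm wide stands below it, 55 mm high.
- turret: fixed foot of the turret, a round white disc 160 mm across and 11 mm high with a slotted aluminium rim on it (24 mm high, 144 mm across); origin under its centre on the table, on the turret axis. Its x axis is the direction from the loading side to the knob side with the head at 0.9 (loading slot). It does not move, but stands elsewhere and at another yaw at each start.
- mouth_left (a point): centre of the outer face of the left (+y side) sleeve's mouth on the head, 46 mm from the turret axis plane and 45 mm above the table; x axis points into the sleeve along its centre line, z up; turns with the head. The three white sleeves lie side by side, level and parallel, 56 mm apart, 72 mm long, open at both ends: bore 20 mm, flared to about 31 mm at the mouth (outer width 36 mm there). A tube pushed in is held by friction alone.
- mouth_middle (a point): centre of the outer face of the middle sleeve's mouth on the head, 46 mm from the turret axis plane and 45 mm above the table; x axis points into the sleeve along its centre line, z up; turns with the head. The three white sleeves lie side by side, level and parallel, 56 mm apart, 72 mm long, open at both ends: bore 20 mm, flared to about 31 mm at the mouth (outer width 36 mm there). A tube pushed in is held by friction alone.
- mouth_right (a point): centre of the outer face of the right (-y side) sleeve's mouth on the head, 46 mm from the turret axis plane and 45 mm above the table; x axis points into the sleeve along its centre line, z up; turns with the head. The three white sleeves lie side by side, level and parallel, 56 mm apart, 72 mm long, open at both ends: bore 20 mm, flared to about 31 mm at the mouth (outer width 36 mm there). A tube pushed in is held by friction alone.
- tube_a: white round sampling tube, 18 mm in diameter, 145 mm long, 45 g, with a ribbed grey square grip 18 x 18 x 40 mm at one end and a rounded nose at the other; starts lying level on the table. Origin on its centre line at the middle of the grip; x axis along the tube to the nose tip 125 mm away. The square grip keeps it from rolling. One of the three may be absent (then None). The tubes look alike but for where the band is.
- mark_a (a point): middle of the dark insertion band, 8 mm wide, round tube_a; on the centre line, 52 mm behind the nose tip (73 mm ahead of the grip's middle).
- tube_b: white round sampling tube, 18 mm in diameter, 145 mm long, 45 g, with a ribbed grey square grip 18 x 18 x 40 mm at one end and a rounded nose at the other; starts lying level on the table. Origin on its centre line at the middle of the grip; x axis along the tube to the nose tip 125 mm away. The square grip keeps it from rolling. One of the three may be absent (then None). The tubes look alike but for where the band is.
- mark_b (a point): middle of the dark insertion band, 8 mm wide, round tube_b; on the centre line, 58 mm behind the nose tip (67 mm ahead of the grip's middle).
- tube_c: white round sampling tube, 18 mm in diameter, 145 mm long, 45 g, with a ribbed grey square grip 18 x 18 x 40 mm at one end and a rounded nose at the other; starts lying level on the table. Origin on its centre line at the middle of the grip; x axis along the tube to the nose tip 125 mm away. The square grip keeps it from rolling. One of the three may be absent (then None). The tubes look alike but for where the band is.
- mark_c (a point): middle of the dark insertion band, 8 mm wide, round tube_c; on the centre line, 64 mm behind the nose tip (61 mm ahead of the grip's middle).
- blank: blank tube: like the others (18 mm round, 45 g, grey square grip 18 x 18 x 40 mm) but without a band and 120 mm long. At the start its last 45 mm sit in the middle sleeve, drooping slightly, the grip outside. Origin on its centre line at the middle of the grip; x axis along the tube to the nose tip 100 mm away.
- kidney_dish: steel kidney dish, fixed, 108 mm wide (x) and 218 mm long (y), rim 37 mm high, floor about 4 mm thick; origin under its centre; the floor is clear from x = -30 to 25 mm along most of its length, so a tube fits along its y axis at x = 0.
- timer: flat timer 60 x 64 x 18 mm; origin at the centre of its underside; a bystander to be left alone.
- iodine_bottle: brown bottle with white cap, 42 mm across, 88 mm tall; origin at the centre of its underside; a bystander to be left alone.

How it is judged (in metres and radians):
On the way, in this order (a step that is already met when the one before it is completed fails the run):
1. the head stands in the middle loading slot with the plunger home (value of joint head between 0.84 and 0.96 rad and value of joint plunger below 0.003 m), for 0.3 s.
2. every tube present is in a sleeve with the mouth on its band, the head still locked in the loading slot, and let go; the blank lies in the dish (all of step 1 and ((x of mark_a in the frame of mouth_left between -0.0045 and 0.0045 m and y of mark_a in the frame of mouth_left between -0.006 and 0.006 m and z of mark_a in the frame of mouth_left between -0.007 and 0.007 m and angle between the x axis of tube_a and the x axis of mouth_left, either way round below 0.15 rad) or (x of mark_a in the frame of mouth_middle between -0.0045 and 0.0045 m and y of mark_a in the frame of mouth_middle between -0.006 and 0.006 m and z of mark_a in the frame of mouth_middle between -0.007 and 0.007 m and angle between the x axis of tube_a and the x axis of mouth_middle, either way round below 0.15 rad) or (x of mark_a in the frame of mouth_right between -0.0045 and 0.0045 m and y of mark_a in the frame of mouth_right between -0.006 and 0.006 m and z of mark_a in the frame of mouth_right between -0.007 and 0.007 m and angle between the x axis of tube_a and the x axis of mouth_right, either way round below 0.15 rad)) and ((x of mark_b in the frame of mouth_left between -0.0045 and 0.0045 m and y of mark_b in the frame of mouth_left between -0.006 and 0.006 m and z of mark_b in the frame of mouth_left between -0.007 and 0.007 m and angle between the x axis of tube_b and the x axis of mouth_left, either way round below 0.15 rad) or (x of mark_b in the frame of mouth_middle between -0.0045 and 0.0045 m and y of mark_b in the frame of mouth_middle between -0.006 and 0.006 m and z of mark_b in the frame of mouth_middle between -0.007 and 0.007 m and angle between the x axis of tube_b and the x axis of mouth_middle, either way round below 0.15 rad) or (x of mark_b in the frame of mouth_right between -0.0045 and 0.0045 m and y of mark_b in the frame of mouth_right between -0.006 and 0.006 m and z of mark_b in the frame of mouth_right between -0.007 and 0.007 m and angle between the x axis of tube_b and the x axis of mouth_right, either way round below 0.15 rad)) and ((x of mark_c in the frame of mouth_left between -0.0045 and 0.0045 m and y of mark_c in the frame of mouth_left between -0.006 and 0.006 m and z of mark_c in the frame of mouth_left between -0.007 and 0.007 m and angle between the x axis of tube_c and the x axis of mouth_left, either way round below 0.15 rad) or (x of mark_c in the frame of mouth_middle between -0.0045 and 0.0045 m and y of mark_c in the frame of mouth_middle between -0.006 and 0.006 m and z of mark_c in the frame of mouth_middle between -0.007 and 0.007 m and angle between the x axis of tube_c and the x axis of mouth_middle, either way round below 0.15 rad) or (x of mark_c in the frame of mouth_right between -0.0045 and 0.0045 m and y of mark_c in the frame of mouth_right between -0.006 and 0.006 m and z of mark_c in the frame of mouth_right between -0.007 and 0.007 m and angle between the x axis of tube_c and the x axis of mouth_right, either way round below 0.15 rad)) and x of blank in the frame of kidney_dish between -0.055 and 0.055 m and y of blank in the frame of kidney_dish between -0.11 and 0.11 m and z of blank in the frame of kidney_dish below 0.035 m and contact force between each of tube_a, tube_b, tube_c, blank and the fingers below 0.1 N), for 0.3 s.
At the end, for the whole second after the job is handed in: Head in the reading slot (1.8 rad, within 0.06), plunger home (under 3 mm); every tube present in a sleeve, within 0.15 rad of its axis, its band's middle within 4.5 mm of the mouth along the axis and 6 to 7 mm across; tubes at rest, let go; blank's origin inside the dish (value of joint head between 1.74 and 1.86 rad and value of joint plunger below 0.003 m and ((x of mark_a in the frame of mouth_left between -0.0045 and 0.0045 m and y of mark_a in the frame of mouth_left between -0.006 and 0.006 m and z of mark_a in the frame of mouth_left between -0.007 and 0.007 m and angle between the x axis of tube_a and the x axis of mouth_left, either way round below 0.15 rad) or (x of mark_a in the frame of mouth_middle between -0.0045 and 0.0045 m and y of mark_a in the frame of mouth_middle between -0.006 and 0.006 m and z of mark_a in the frame of mouth_middle between -0.007 and 0.007 m and angle between the x axis of tube_a and the x axis of mouth_middle, either way round below 0.15 rad) or (x of mark_a in the frame of mouth_right between -0.0045 and 0.0045 m and y of mark_a in the frame of mouth_right between -0.006 and 0.006 m and z of mark_a in the frame of mouth_right between -0.007 and 0.007 m and angle between the x axis of tube_a and the x axis of mouth_right, either way round below 0.15 rad)) and ((x of mark_b in the frame of mouth_left between -0.0045 and 0.0045 m and y of mark_b in the frame of mouth_left between -0.006 and 0.006 m and z of mark_b in the frame of mouth_left between -0.007 and 0.007 m and angle between the x axis of tube_b and the x axis of mouth_left, either way round below 0.15 rad) or (x of mark_b in the frame of mouth_middle between -0.0045 and 0.0045 m and y of mark_b in the frame of mouth_middle between -0.006 and 0.006 m and z of mark_b in the frame of mouth_middle between -0.007 and 0.007 m and angle between the x axis of tube_b and the x axis of mouth_middle, either way round below 0.15 rad) or (x of mark_b in the frame of mouth_right between -0.0045 and 0.0045 m and y of mark_b in the frame of mouth_right between -0.006 and 0.006 m and z of mark_b in the frame of mouth_right between -0.007 and 0.007 m and angle between the x axis of tube_b and the x axis of mouth_right, either way round below 0.15 rad)) and ((x of mark_c in the frame of mouth_left between -0.0045 and 0.0045 m and y of mark_c in the frame of mouth_left between -0.006 and 0.006 m and z of mark_c in the frame of mouth_left between -0.007 and 0.007 m and angle between the x axis of tube_c and the x axis of mouth_left, either way round below 0.15 rad) or (x of mark_c in the frame of mouth_middle between -0.0045 and 0.0045 m and y of mark_c in the frame of mouth_middle between -0.006 and 0.006 m and z of mark_c in the frame of mouth_middle between -0.007 and 0.007 m and angle between the x axis of tube_c and the x axis of mouth_middle, either way round below 0.15 rad) or (x of mark_c in the frame of mouth_right between -0.0045 and 0.0045 m and y of mark_c in the frame of mouth_right between -0.006 and 0.006 m and z of mark_c in the frame of mouth_right between -0.007 and 0.007 m and angle between the x axis of tube_c and the x axis of mouth_right, either way round below 0.15 rad)) and x of blank in the frame of kidney_dish between -0.055 and 0.055 m and y of blank in the frame of kidney_dish between -0.11 and 0.11 m and z of blank in the frame of kidney_dish below 0.035 m and contact force between each of tube_a, tube_b, tube_c, blank and the fingers below 0.1 N and linear speed of each of tube_a, tube_b, tube_c, blank below 0.02 m/s); the robot touches nothing.
It fails at once if the timer or the brown bottle is shifted by more than 6 cm or the bottle is knocked over (distance of any of timer, iodine_bottle from where it was at the start of the episode above 0.06 m or angle between iodine_bottle's own z axis and vertical above 0.5 rad).
Of tube_a, tube_b, tube_c only 2 to 3 are there at a start; the rules pass over those that are not, and their reading is None.
At some moment in a run one of tube_a, tube_b, tube_c may be knocked a few centimetres aside while the robot is not near it.
Once in a run the grip may slacken for a moment while it holds something.
It also fails if it takes over 210 s, if anything falls off the work surface, if the arm or the gripper's body presses on something with over 40 N, if the wrist force passes 120 N, or if a joint passes its speed limit or range.

### The arm

A 6-joint arm with a two-finger parallel gripper is mounted at the origin on a cart in front of the work surface, level with it; the furniture and walls round the work are solid. World frame = base frame: x ahead of the robot, y to its left, z up, the work surface at z = 0. Lengths are in mm, angles in rad, forces in N, time in s.
With the tool pointing down it reaches from about 350 to 975 mm from the base axis. Payload 7.1 kg.
Tool frame: the origin (TCP) lies on the front face of the gripper's body, between the roots of the fingers; the fingertips stand 80 mm ahead of it and the grasp point (between the pads) lies 61 mm ahead of it (env.tips_ahead is the distance from the TCP to the fingertips, in mm); z points along the fingers, y is the direction in which the jaws open and shut (so a half turn about z gives the same grasp; the last joint's range is limited). The gripper opens to 88 mm and grips with 3 to 60 N. Pads are 20 mm wide; open, the fingers measure 115 mm over their backs; the gripper's body (75 mm by 178 mm) begins 61 mm behind the grasp point.
Start: joints at [1.135, 0.423, 1.63, -0, 1.089, -0.019], TCP at [252.991, 571.49, 302.675] pointing down, gripper open.
Joint ranges: [-3, 3], [-0.9, 2.11], [0.09, 2.58], [-1.31, 4.45], [0.11, 2.69], [-2.54, 2.54]. Speed limits (rad/s): [2.39, 2.39, 3.01, 3.14, 3.14, 3.14].

### API

Orientations are given as a unit quaternion [x, y, z, w].
In Python, from station import env, set_gripper, viewer, workorder gives the robot as it stands. Calls block until the motion is done:
- env.reach(position, orientation): joint-space move of the TCP to a pose.
- env.move_l(position, rot=None, rate=150, f_stop=None): straight line of the TCP; rot=None keeps the orientation; rate is the mean speed in mm/s. With f_stop (N) it stops when the force on the tool has changed by that much, and returns True; else False.
- env.move_joints(angles): joint-space move.
- set_gripper(opening): finger opening in mm; the grip force is fixed at half the most; returns when the fingers have stopped.
- env.hold(seconds).
- env.ik(position, orientation): joint angles nearest the present ones, or None.
- env.read_state(): the state.
- viewer.camera(name): name is "scene" or "top" or "wrist"; returns the picture (400x640x3 uint8, blue, green, red); there is no depth.
- viewer.camera_params(name): a dict with "fx", "fy", "cx", "cy" (pixels), "pose" (4x4, takes a point from camera to world coordinates); the wrist camera has in their place "tool_from_camera" (4x4, takes a point from camera to tool coordinates, whose origin is the TCP and whose axes are the flange's). Camera axes: x right, y up, looking along -z (the intrinsics and any distortion apply to the point x, -y, -z); pixel columns grow to the right and rows downward; lengths in mm; the calibration is good to about 2 mm. A picture is of the moment at which its call begins: read the wrist's pose just before it. camera_params takes no time and is no camera call.
A pose or a line that the arm cannot do raises env.IKError and nothing moves.
- workorder.sign_off(): hands the job in, once; it reports no verdict.
The state is a dict: "time_s": time; "qpos": joint angles; "dq": joint speeds; "tau": joint torques, N m; "tool_pos": TCP position; "orientation": TCP orientation; "force": force on the tool from outside, world axes, zero at the start; "wrist_torque": the same for the moment, N m; "width": finger opening in mm.
Only numpy, scipy, OpenCV 4.12 (cv2) and the standard library are available. Lean on these libraries where they do the work, as an engineer would, in place of code of your own. Each camera call takes 0.05 s, during which the arm holds its last target. There are 200 camera calls.

## Working session

There is one attempt and no reset: what is moved stays moved. The work goes in short steps, each a Python script; the robot and the scene stay as the last script left them, time stands still between calls to the robot, and variables do not carry over. Pictures are saved under pics/ and viewed, about 12 in all and at most 16, crops included, and the job is handed in when it is done.

```bash
ls; mkdir -p pics; python3 - <<'E'
from station import env,viewer
import cv2
for n in("top","scene"):
    cv2.imwrite(f"pics/{n}0.png",viewer.camera(n)); p=viewer.camera_params(n); print(n,p)
print(viewer.camera_params("wrist")); print(env.read_state(), env.tips_ahead)
E
```

```text
pics
top {'fx': 405.08917965256643, 'fy': 405.08917965256643, 'cx': 322.2100693471701, 'cy': 209.6090257660142, 'pose': array([[-3.76922501e-03,  9.88402405e-01, -1.51810668e-01,
         4.26463697e+02],
       [-9.99924801e-01, -5.49691893e-03, -1.09625123e-02,
         2.15667804e+01],
       [-1.16698644e-02,  1.51757932e-01,  9.88348797e-01,
         1.14526037e+03],
       [ 0.00000000e+00,  0.00000000e+00,  0.00000000e+00,
         1.00000000e+00]])}
scene {'fx': 485.9847970326122, 'fy': 485.9847970326122, 'cx': 314.237056341221, 'cy': 200.73400897488747, 'pose': array([[ 7.90380962e-01,  4.71457716e-01, -3.91184811e-01,
         5.16940226e+01],
       [-6.12582357e-01,  6.01572495e-01, -5.12692295e-01,
        -6.69868122e+02],
       [-6.38671541e-03,  6.44855143e-01,  7.64278126e-01,
         1.11497876e+03],
       [ 0.00000000e+00,  0.00000000e+00,  0.00000000e+00,
         1.00000000e+00]])}
{'fx': 308.5592014174594, 'fy': 308.5592014174594, 'cx': 320.4536371847751, 'cy': 197.59481888642304, 'tool_from_camera': array([[-2.55569335e-04,  9.56533130e-01,  2.91623568e-01,

[... 258 characters left out ...]
      1.00000000e+00]])}
{'time_s': 0.1, 'qpos': array([ 1.13501636e+00,  4.23785951e-01,  1.63058076e+00,  3.49046339e-06,
        1.08856626e+00, -1.89874156e-02]), 'dq': array([-0.00051363, -0.00094959, -0.00305372,  0.00041762, -0.00058505,
       -0.00068862]), 'tau': array([-4.61057007e-04, -5.45608449e+01, -2.74320906e+01,  6.45521586e-02,
        1.88939221e-02, -2.21866003e-06]), 'tool_pos': array([252.83054034, 571.1725336 , 301.97879399]), 'orientation': array([ 2.06891888e-01,  9.78363582e-01, -6.52561081e-04, -1.52579549e-04]), 'force': array([-0.78372926,  0.67910839, -0.92940512]), 'wrist_torque': array([-0.06547079,  0.0484648 ,  0.02608517]), 'width': 87.74571499328901} 80.0
```

View pics/top0.png

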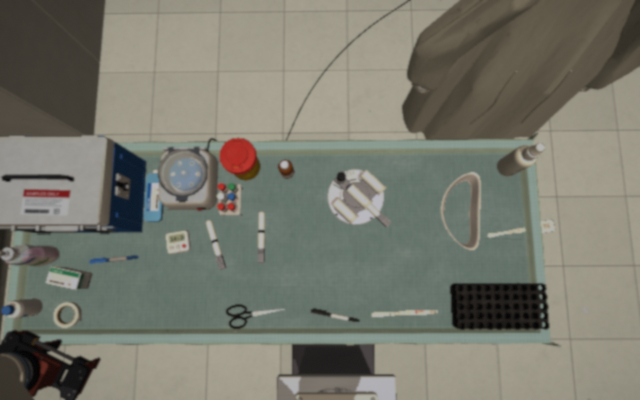

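View pics/scene0.png

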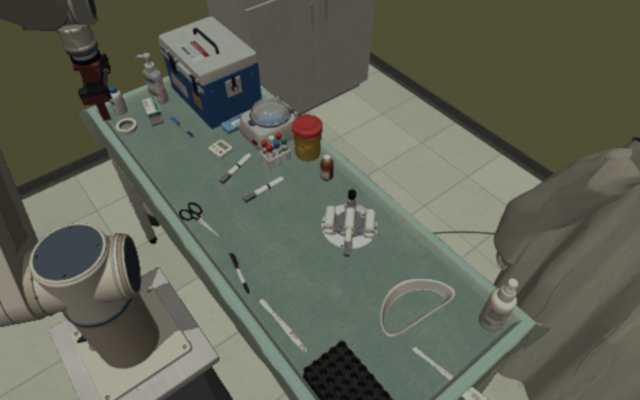

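The top view shows the turret at about (357,195) with its knob at (341,177) and the blank's grip at about (385,222). There are two tubes, at (216,244) and (261,237), and the dish is at (463,210). The timer is at (177,241) and the brown bottle at (286,168). Next I'll write the helpers and take closer wrist views.

```bash
cat > h.py <<'E'
from station import env,set_gripper,viewer,workorder
import numpy as np,cv2
from scipy.spatial.transform import Rotation as R
def cast(o,d,z): return o+d*((z-o[2])/d[2])
def ray(n,uv,T=None):
    p=viewer.camera_params(n); P=p["pose"] if T is None else T
    u,v=uv; d=P[:3,:3]@np.array([(u-p["cx"])/p["fx"],-(v-p["cy"])/p["fy"],-1.]); return P[:3,3],d
def px(n,uv,z,T=None): return cast(*ray(n,uv,T),z)
def proj(n,pt,T=None):
    p=viewer.camera_params(n); P=p["pose"] if T is None else T
    c=P[:3,:3].T@(np.asarray(pt,float)-P[:3,3]); return np.array([p["cx"]-p["fx"]*c[0]/c[2],p["cy"]+p["fy"]*c[1]/c[2]])
def wristT(s=None):
    s=s or env.read_state(); T=np.eye(4); T[:3,:3]=R.from_quat(s["orientation"]).as_matrix(); T[:3,3]=s["tool_pos"]
    return T@viewer.camera_params("wrist")["tool_from_camera"]
def down(a):
    "tool z down, tool y (jaw dir) at world yaw a"
    y=np.array([np.cos(a),np.sin(a),0]); z=np.array([0,0,-1.]); return R.from_matrix(np.c_[np.cross(y,z),y,z]).as_quat()
def best(pos,a):
    "choose a or a+pi with the least last-joint turn"
    c=[]
    for k in(0,np.pi):
        q=env.ik(pos,down(a+k))
        if q is not None:c.append((abs(q[5]),k))
    return down(a+min(c)[1]) if c else None
def snap(name):
    s=env.read_state(); T=wristT(s); im=viewer.camera("wrist"); cv2.imwrite(f"pics/{name}.png",im); np.save(f"pics/{name}.npy",T); return im,T
def st():
    s=env.read_state(); print("t",round(s["time_s"],1),"pos",s["tool_pos"].round(1),"F",s["force"].round(1),"w",round(s["width"],1)); return s
E
python3 - <<'E'
from h import *
im=cv2.imread("pics/top0.png")
for n,uv,z in[("turret",(357,196),11),("knob",(341,177),80),("blankgrip",(382,219),45),("A",(216,244),9),("Atop",(208,222),9),("Abot",(224,267),9),("B",(261,237),9),("Bt",(262,212),9),("Bb",(261,261),9),("dish",(463,210),20),("bottle",(286,170),40),("timer",(177,241),10)]:
    print(n,px("top",uv,z).round(0))
print(env.ik([500,-60,330],down(0)), R.from_quat(env.read_state()["orientation"]).as_matrix().round(2))
c=im[150:280,190:400];cv2.imwrite("pics/c0.png",cv2.resize(c,None,fx=3.8,fy=3.8,interpolation=cv2.INTER_CUBIC))
E
```

```text
turret [639. -65.  11.]
knob [679. -18.  80.]
blankgrip [ 569. -130.   45.]
A [505. 333.   9.]
Atop [567. 358.   9.]
Abot [441. 308.   9.]
B [524. 207.   9.]
Bt [595. 205.   9.]
Bb [457. 205.   9.]
dish [ 596. -360.   20.]
bottle [709. 135.  40.]
timer [514. 443.  10.]
[-1.43061595e-01  2.10027096e-01  1.86850631e+00 -4.44089210e-16
  1.06305925e+00 -1.43061595e-01] [[-0.91  0.4  -0.  ]
 [ 0.4   0.91 -0.  ]
 [ 0.   -0.   -1.  ]]
```

View pics/c0.png

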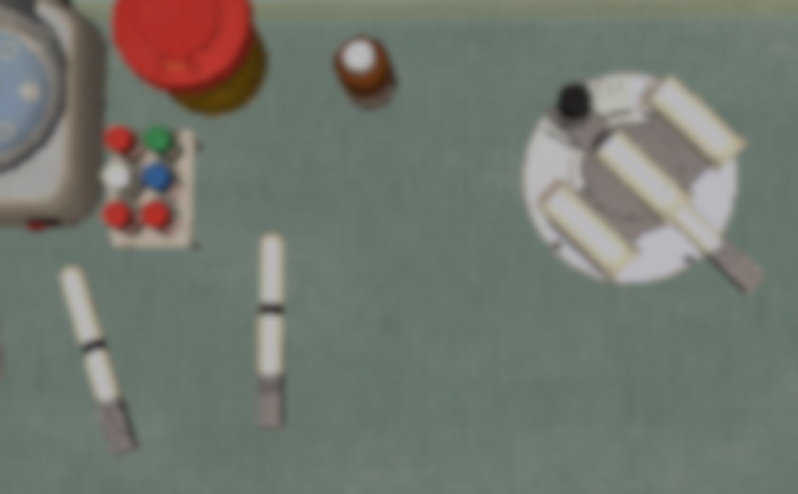

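```bash
python3 - <<'E'
from h import *
env.reach([430,200,300],down(np.pi/2)); snap("w_tubes")
env.reach([590,-65,220],down(np.pi/2)); snap("w_tur"); st()
env.reach([560,-360,260],down(np.pi/2)); snap("w_dish"); st()
a=cv2.imread("pics/w_tur.png");b=cv2.imread("pics/w_tubes.png")
cv2.imwrite("pics/v1.png",a)
cv2.imwrite("pics/v2.png",np.vstack([b,cv2.imread("pics/w_dish.png")])[:, :].copy() if 0 else cv2.resize(np.vstack([b,cv2.imread("pics/w_dish.png")]),(480,600)))
E
```

```text
t 2.9 pos [589.9 -63.7 220.5] F [ 0.6 -0.7 -0.2] w 88.1
t 4.1 pos [ 560.5 -358.3  259.8] F [ 0.1 -0.2 -0.7] w 87.9
```

View pics/v1.png

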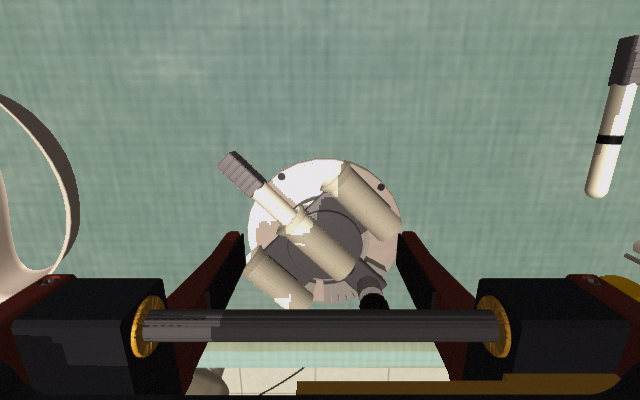

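View pics/v2.png

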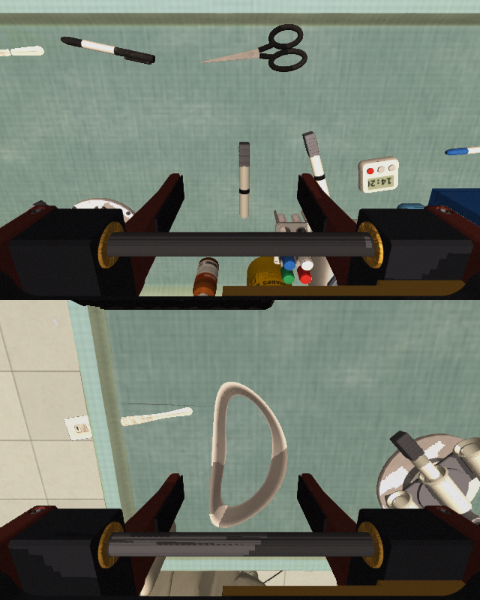

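The turret, dish and both banded tubes are in sight; the tubes' grips already point at the robot. In the wrist picture the knob at (373,300) is partly hidden by the gripper rod. I'll take one view from further ahead and measure the turret circle, knob and dish from it.

```bash
python3 - <<'E'
from h import *
env.reach([690,-50,220],down(np.pi/2)); im,T=snap("w_tur2")
hsv=cv2.cvtColor(im,cv2.COLOR_BGR2HSV)
# disc: bright, low saturation or non-green
g=cv2.inRange(hsv,(70,25,0),(100,255,255)); m=cv2.bitwise_not(g); m[235:]=0
cv2.imwrite("pics/m.png",np.hstack([im[:240],cv2.cvtColor(m[:240],cv2.COLOR_GRAY2BGR)])[:, :] if 0 else np.vstack([im[:270],cv2.cvtColor(m[:270],cv2.COLOR_GRAY2BGR)]))
st()
E
```

```text
t 5.5 pos [689.9 -51.4 220.3] F [-0.1 -0.1 -0.1] w 87.8
```

View pics/m.png

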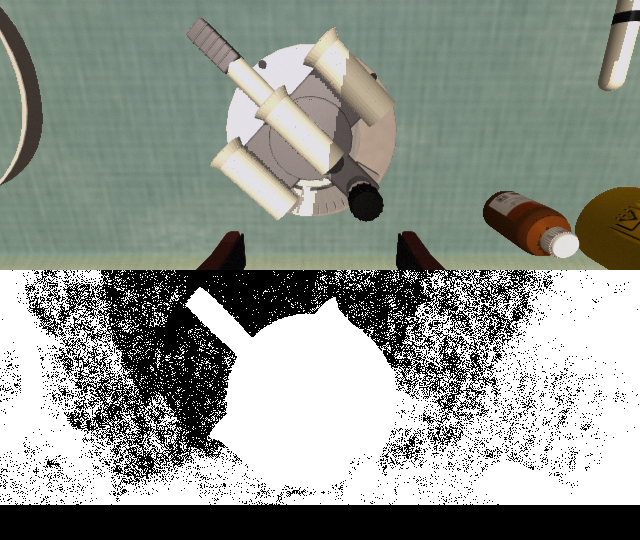

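```bash
python3 - <<'E'
from h import *
from scipy.optimize import least_squares
im=cv2.imread("pics/w_tur2.png");T=np.load("pics/w_tur2.npy")
lab=cv2.cvtColor(cv2.medianBlur(im,7),cv2.COLOR_BGR2LAB).astype(int)
m=((lab[...,1]>123)).astype(np.uint8)*255; m[230:]=0
n,l,s,c=cv2.connectedComponentsWithStats(m); k=l[130,300]; print(s[k],c[k])
cs,_=cv2.findContours((l==k).astype(np.uint8),0,1); P=np.array([px("wrist",p[0],11,T)[:2] for p in max(cs,key=len)])
f=least_squares(lambda q:np.hypot(*(P-q[:2]).T)-q[2],[639,-65,80],loss="soft_l1",f_scale=1.5)
r=f.fun; print("disc",f.x.round(1),(abs(np.hypot(*(P-f.x[:2]).T)-f.x[2])<2).mean())
C=f.x[:2]
# knob: dark mask
d=(im.max(2)<45).astype(np.uint8); d[:150]=0;d[228:]=0;d[:,:330]=0;d[:,395:]=0
d=cv2.morphologyEx(d,cv2.MORPH_OPEN,np.ones((9,9)))
x=np.argwhere(d)[:,::-1]; print("knob px",x.mean(0),x.min(0),x.max(0)); K=px("wrist",x.mean(0),76.5,T)[:2]
v=K-C; print("K",K.round(1),"r",np.hypot(*v),"ang",np.arctan2(v[1],v[0]))
G=px("wrist",(198,28),42,T)[:2]; v=K-G; print("G",G.round(1),np.hypot(*v),"ang",np.arctan2(v[1],v[0])); v=C-G;print(np.hypot(*v),np.arctan2(v[1],v[0]))
# dish in top
t=cv2.imread("pics/top0.png"); lab=cv2.cvtColor(t,cv2.COLOR_BGR2LAB).astype(int)
m=(lab[...,1]>124).astype(np.uint8); m[:, :435]=0; m[:,488:]=0; m[:160]=0;m[260:]=0
cs,_=cv2.findContours(m,0,1); c=max(cs,key=cv2.contourArea); W=np.array([px("top",p[0],37)[:2] for p in c],np.float32); print("dish",cv2.minAreaRect(W))
w=cv2.imread("pics/w_dish.png");T=np.load("pics/w_dish.npy"); lab=cv2.cvtColor(cv2.medianBlur(w,5),cv2.COLOR_BGR2LAB).astype(int)
m=(lab[...,1]>124).astype(np.uint8); m[:90]=0;m[308:]=0;m[:,:272]=0;m[:,395:]=0
cs,_=cv2.findContours(m,0,1); c=max(cs,key=cv2.contourArea); print(cv2.boundingRect(c)); W=np.array([px("wrist",p[0],37,T)[:2] for p in c],np.float32); print("dish w",cv2.minAreaRect(W))
E
```

```text
[  187    20   210   201 26584] [304.40264821 127.17386398]
disc [638.1 -64.8  82.6] 0.27232142857142855
knob px [365.05429418 201.90128332] [349 184] [382 220]
K [681.7 -16.9] r 64.6516989913197 ang 0.8323644541951589
G [ 554.8 -143.5] 179.1583771921994 ang 0.7842389412089981
114.62373623936051 0.7571016556689991
dish ((596.1950073242188, -346.23516845703125), (109.18314361572266, 216.48760986328125), 84.6072769165039)
(279, 109, 105, 195)
dish w ((594.638427734375, -346.31646728515625), (107.18392944335938, 215.99098205566406), 84.94073486328125)
```

```bash
python3 - <<'E'
from h import *
im=cv2.imread("pics/w_tur2.png");T=np.load("pics/w_tur2.npy")
from scipy.optimize import least_squares
g=cv2.GaussianBlur(cv2.cvtColor(im,cv2.COLOR_BGR2LAB),(5,5),0).astype(float)[...,1]
C0=np.array([638.5,-62])
for it in range(3):
    pts=[]
    for a in np.deg2rad(np.arange(0,360,4)):
        rr=np.arange(70,92,.5); uv=np.array([proj("wrist",[*(C0+r*np.array([np.cos(a),np.sin(a)])),11],T) for r in rr])
        if uv[:,1].max()>232: continue
        v=cv2.remap(g.astype(np.float32),uv[:,0].astype(np.float32)[None],uv[:,1].astype(np.float32)[None],1)[0]
        v=np.convolve(v,[1,1,1,0,-1,-1,-1],"same")[4:-4]; i=v.argmax()
        if v[i]>9: pts.append(C0+rr[4+i]*np.array([np.cos(a),np.sin(a)]))
    P=np.array(pts); f=least_squares(lambda q:np.hypot(*(P-q).T)-80,C0,loss="soft_l1",f_scale=.7); C0=f.x
    e=np.hypot(*(P-C0).T)-80; print(C0.round(1),len(P),(abs(e)<1.5).sum(),np.median(e))
# knob by two views: wrist + top
o1,d1=ray("wrist",(365.1,201.9),T); t=cv2.imread("pics/top0.png"); s=(t.max(2)<60)[165:190,330:352]; y,x=np.argwhere(s).mean(0); print("top knob",x+330,y+165)
o2,d2=ray("top",(x+330,y+165)); A=np.c_[d1,-d2]; k=np.linalg.lstsq(A,o2-o1,rcond=None)[0]; print(o1+k[0]*d1,o2+k[1]*d2, px("top",(x+330,y+165),80))
E
```

```text
Traceback (most recent call last):
  File "h.py", line 10, in proj
    p=viewer.camera_params(n); P=p["pose"] if T is None else T
ValueError: time passes only in moves, steps and waits
```

```bash
python3 - <<'E'
s=open("h.py").read()
s=s.replace("viewer.camera_params(","CP(").replace("def cast","import functools\nCP=functools.lru_cache(None)(viewer.camera_params)\ndef cast",1)
open("h.py","w").write(s)
E
python3 - <<'E'
from h import *
im=cv2.imread("pics/w_tur2.png");T=np.load("pics/w_tur2.npy")
from scipy.optimize import least_squares
g=cv2.GaussianBlur(cv2.cvtColor(im,cv2.COLOR_BGR2LAB),(5,5),0).astype(float)[...,1]
C0=np.array([638.5,-62])
for it in range(3):
    pts=[]
    for a in np.deg2rad(np.arange(0,360,4)):
        rr=np.arange(70,92,.5); uv=np.array([proj("wrist",[*(C0+r*np.array([np.cos(a),np.sin(a)])),11],T) for r in rr])
        if uv[:,1].max()>232: continue
        v=cv2.remap(g.astype(np.float32),uv[:,0].astype(np.float32)[None],uv[:,1].astype(np.float32)[None],1)[0]
        v=np.convolve(v,[1,1,1,0,-1,-1,-1],"same")[4:-4]; i=abs(v).argmax()
        if abs(v[i])>9: pts.append(C0+rr[4+i]*np.array([np.cos(a),np.sin(a)]))
    P=np.array(pts); f=least_squares(lambda q:np.hypot(*(P-q).T)-80,C0,loss="soft_l1",f_scale=.7); C0=f.x
    e=np.hypot(*(P-C0).T)-80; print(C0.round(1),len(P),(abs(e)<1.5).sum(),np.median(e))
o1,d1=ray("wrist",(365.1,201.9),T); t=cv2.imread("pics/top0.png"); s=(t.max(2)<60)[165:190,330:352]; y,x=np.argwhere(s).mean(0); print("top knob",x+330,y+165)
o2,d2=ray("top",(x+330,y+165)); A=np.c_[d1,-d2]; k=np.linalg.lstsq(A,o2-o1,rcond=None)[0]; print(o1+k[0]*d1,o2+k[1]*d2, px("top",(x+330,y+165),80))
E
```

```text
[639.8 -60.9] 79 41 -0.4295182945193403
[639.7 -61. ] 79 38 -0.38417434166881037
[639.8 -60.9] 79 39 -0.41928879020589704
top knob 340.4313725490196 176.7058823529412
[681.90809727 -16.79045343  75.7172161 ] [680.55455939 -16.18861911  75.3745215 ] [679.45603863 -16.02538975  80.        ]
```

Checks agree with the given sizes:

| Item | Measured | Given |
|---|---|---|
| Turret centre | (639.8, -60.9) | – |
| Knob | (681.5, -16.7), z 75.5 | z 76.5 |
| Knob radius | 60.8 mm | 60 mm |
| Knob angle | about 0.80 rad | – |
| Dish centre | (595.5, -346.3), long axis at -5° | – |
| Dish size | 108 × 216 mm | 108 × 218 mm |

Next I'll turn the head.

```bash
cat >> h.py <<'E'
C=np.array([639.8,-60.9]); TH0=0.80
def kpos(th,z,r=60.3): return [*(C+r*np.array([np.cos(th),np.sin(th)])),z]
def krot(th): return down(th+np.pi/2)
def arc(th0,th1,z,rate=60,f_stop=None,step=.1):
    n=max(1,int(np.ceil(abs(th1-th0)/step)))
    for t in np.linspace(th0,th1,n+1)[1:]:
        if env.move_l(kpos(t,z),krot(t),rate=rate,f_stop=f_stop): return True
    return False
def turn(th0,th1):
    "grip knob at th0, lift, turn to th1, drop, caged sweep to seat and prove the lock"
    set_gripper(55); env.reach(kpos(th0,190),krot(th0)); env.move_l(kpos(th0,137.5),rate=80,f_stop=15); st()
    set_gripper(10); s=st()
    env.move_l(kpos(th0,157),rate=40); st()
    arc(th0,th1,157); s=st()
    if s["width"]<20: print("LOST KNOB"); return
    env.move_l(kpos(th1,151),rate=40); set_gripper(30); env.move_l(kpos(th1,140),rate=60); env.hold(.3)
    for d in(-.12,.12,-.12):
        r=arc(th1,th1+d,140,rate=20,f_stop=7,step=.2); s=st(); p=s["tool_pos"][:2]-C; print("sweep",d,r,"th",round(np.arctan2(p[1],p[0]),3))
    env.move_l(kpos(th1,140),krot(th1),rate=30); st()
E
python3 - <<'E'
from h import *
turn(TH0,TH0-.9)
E
```

```text
t 7.7 pos [682.1 -17.6 137.6] F [ 0.1 -0.5  0.5] w 55.1
t 8.3 pos [681.9 -17.6 137.7] F [-0.9  0.5  1.8] w 23.4
t 9.0 pos [681.7 -17.6 156.8] F [ 2.6  1.6 -6.5] w 23.5
t 11.2 pos [699.  -66.6 156.1] F [-3.9  0.8 -4.4] w 23.2
t 12.8 pos [698.8 -71.3 140. ] F [0.9 3.  2.3] w 30.2
sweep -0.12 True th -0.175
t 13.4 pos [699.1 -61.5 139.2] F [-0.  -2.3  1.9] w 30.2
sweep 0.12 True th -0.01
t 13.9 pos [697.9 -71.  138.9] F [1.1 2.1 1.8] w 29.7
sweep -0.12 True th -0.173
t 14.3 pos [699.5 -66.8 139.6] F [ 1.3  0.  -0.1] w 30.2
```

The knob meets resistance both ways, and the free travel (9.9 mm) equals the cage clearance plus the slot play, so the head is locked with the knob at θ≈-0.093. Next I'll look at the loading side.

```bash
python3 - <<'E'
from h import *
set_gripper(60); env.move_l(kpos(-.1,200),rate=150); env.reach([660,-60,220],down(np.pi/2)); im,T=snap("w_load"); st()
th=-.093; u=np.array([np.cos(th),np.sin(th)]); n=np.array([-u[1],u[0]])
for k,off in(("L",56),("M",0),("R",-56)):
    p=C-46*u+off*n; q=proj("wrist",[*p,45],T); print(k,p.round(1),q.round(1)); cv2.circle(im,tuple(int(i) for i in q),2,(0,0,255),-1)
g=C-101*u; q=proj("wrist",[*g,44],T); print("grip",g,q); cv2.circle(im,tuple(int(i) for i in q),2,(255,0,0),-1)
cv2.imwrite("pics/v3.png",cv2.resize(im[20:270,170:470],None,fx=2.6,fy=2.4))
E
```

```text
t 15.8 pos [659.7 -59.9 219.2] F [-0.9  0.3 -0.9] w 59.8
L [599.2  -0.9] [392.9 130.5]
M [594.  -56.6] [324.4 124. ]
R [ 588.8 -112.4] [255.2 117.4]
grip [539.23645979 -51.52053416] [331.35714321  50.09426382]
```

View pics/v3.png

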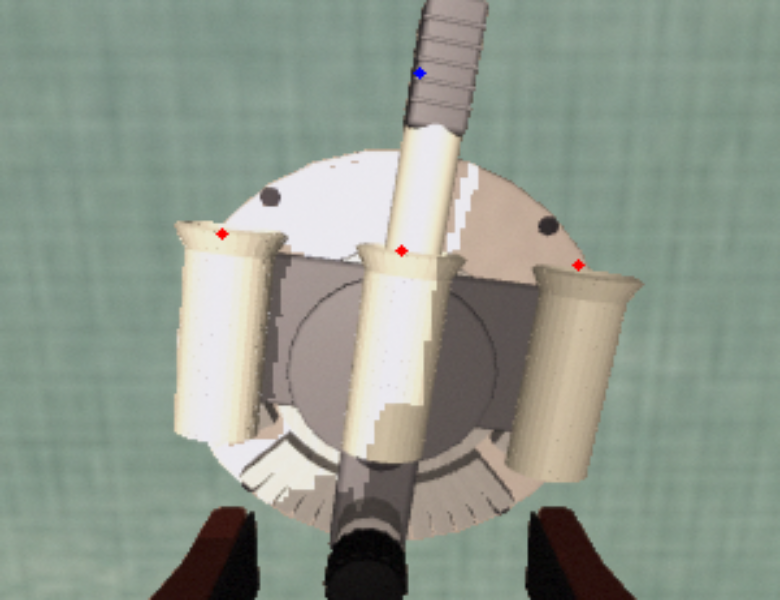

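Compared with the overlay, the real mouths sit about 3.5 mm further toward +y and are turned about 0.03 rad more. The knob's touched position fits that too, so I take C=(639.3,-58.7) and θ=-0.125. The blank's grip centre is at (342,50). Now I'll move the blank to the dish.

```bash
sed -i 's/^C=np.array.*/C=np.array([639.3,-58.7]); TH0=0.775; TL=-.125; U=np.array([np.cos(TL),np.sin(TL)]); N=np.array([-U[1],U[0]]); DISH=np.array([595.5,-346.3]); DY=-.09/' h.py
python3 - <<'E'
from h import *
T=np.load("pics/w_load.npy")
f=lambda x,y:(170+x/2.6,20+y/2.4)
g=px("wrist",f(447,73),51,T); a=px("wrist",f(455,2),50,T); b=px("wrist",f(437,128),52,T)
psi=np.arctan2(b[1]-a[1],b[0]-a[0]); print(g,psi,np.hypot(*(b-a)[:2]),"expected",C-101*U)
g=C-101*U if abs(g[1]-(C-101*U)[1])>8 else np.r_[(C-101*U)[0],g[1]]
psi=np.clip(psi,-.22,-.08); print(g,psi)
q=down(psi+np.pi/2)
set_gripper(50); env.reach([*g[:2],190],q); env.move_l([*g[:2],113],rate=100,f_stop=15); st()
set_gripper(5); st()
env.move_l([*(g[:2]-60*U),113],rate=80); st()
env.move_l([*(g[:2]-60*U),200],rate=150)
p=DISH-40*np.array([np.cos(DY),np.sin(DY)]); q=down(DY+np.pi/2)
env.reach([*p,200],q); env.move_l([*p,88],rate=120,f_stop=15); st(); set_gripper(30); env.move_l([*p,230],rate=150); snap("w_bl"); st()
cv2.imwrite("pics/topb.png",viewer.camera("top"))
E
```

```text
[540.53033079 -43.91659598  51.        ] -0.12726118325251004 35.91441245972391 expected [539.08803561 -46.10785193]
[539.08803561 -43.91659598] -0.12726118325251004
t 17.7 pos [539.5 -44.  113.3] F [-0.1 -0.  -0.9] w 50.1
t 18.3 pos [539.2 -44.  113.1] F [-0.  -1.3  0.3] w 18.5
t 19.2 pos [480.2 -36.5 113.1] F [-0.8  0.5 -0.6] w 18.6
t 22.2 pos [ 555.9 -342.7   88.1] F [-0.2 -0.4 -1. ] w 17.7
t 23.8 pos [ 555.1 -342.4  228.8] F [-0.  -0.5  0.5] w 30.0
```

```bash
python3 - <<'E'
from h import *
env.reach([625,265,215],down(np.pi/2)); im,T=snap("w_t2"); st()
d=cv2.imread("pics/w_bl.png")
cv2.imwrite("pics/v4.png",np.vstack([im[:300],d[:300]]))
lab=cv2.cvtColor(cv2.medianBlur(im,5),cv2.COLOR_BGR2LAB).astype(int)
m=(lab[...,1]>123).astype(np.uint8); m[250:]=0
n,l,s,c=cv2.connectedComponentsWithStats(m)
for i in range(1,n):
    if s[i,4]>400: print(i,s[i],c[i].round(1))
E
```

```text
t 26.1 pos [625.4 263.9 215.1] F [-0.2 -1.1 -0.1] w 29.8
1 [ 238    0   32  162 3433] [255.1  75.4]
2 [ 378    0   54  137 3047] [406.   63.9]
3 [ 485   20   85   85 4516] [524.9  57. ]
12 [ 598   98   42  152 3444] [625.8 193. ]
13 [   0  126   79  124 7657] [ 33.7 197.7]
17 [ 300  149   92  101 6663] [352.  198.6]
22 [  391   159   224    91 16851] [498.7 208.6]
```

View pics/v4.png

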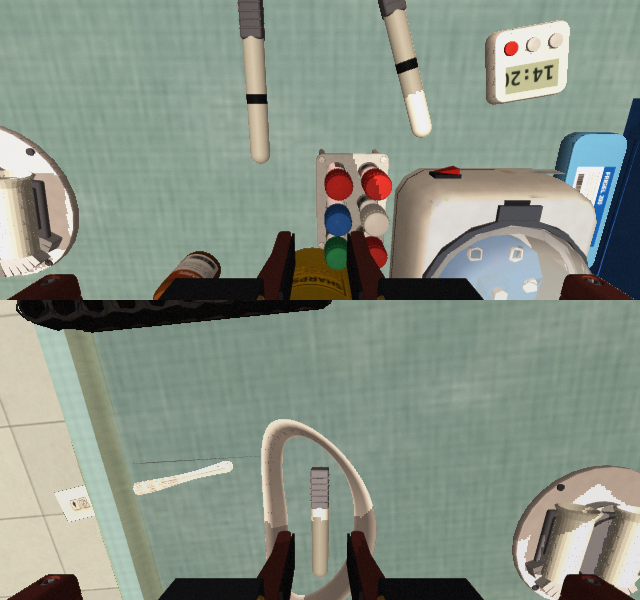

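The blank lies in the dish. The left tube's nose is at (261,162), its band at (257,99) and its grip edge at (252,38). For the right tube they are at (424,135), (407,66) and about (395,11). I'll measure which bands these are.

```bash
python3 - <<'E'
from h import *
im=cv2.imread("pics/w_t2.png");T=np.load("pics/w_t2.npy")
lab=cv2.cvtColor(cv2.medianBlur(im,3),cv2.COLOR_BGR2LAB).astype(int); m=(lab[...,1]>123).astype(np.uint8); m[250:]=0
n,l,s,c=cv2.connectedComponentsWithStats(m); gray=cv2.cvtColor(im,cv2.COLOR_BGR2GRAY).astype(np.float32)
for nose,band,gr in(((261,162),(257,99),(252,38)),((424,135),(407,66),(395,11))):
    # profile of brightness along the top line z=18
    a=px("wrist",nose,9,T); b=px("wrist",gr,9,T); w0=px("wrist",band,9,T)
    d=(a-b)/np.linalg.norm(a-b); b=b-30*d
    t=np.arange(0,135,.5); uv=np.array([proj("wrist",b+d*i+[0,0,9],T) for i in t],np.float32)
    v=cv2.remap(gray,uv[:,0][None],uv[:,1][None],1)[0]
    bd=t[(v<60)&(t>50)]; print("ang",np.arctan2(d[1],d[0]).round(3),"nose",a.round(1),"band",w0.round(1),"nose-band",np.linalg.norm(a-w0).round(1),"band-grip",np.linalg.norm(w0-px("wrist",gr,9,T)).round(1))
    print("band range along top",bd.min(),bd.max(),"mid",(b+d*bd.mean())[:2].round(1)); print(list(zip(t[::6],v[::6].astype(int))))
E
```

```text
ang 0.014 nose [597.6 207.8   9. ] band [541.  207.5   9. ] nose-band 56.5 band-grip 49.0
band range along top 75.5 82.0 mid [540.8 207. ]
[(np.float64(0.0), np.int64(0)), (np.float64(3.0), np.int64(0)), (np.float64(6.0), np.int64(79)), (np.float64(9.0), np.int64(92)), (np.float64(12.0), np.int64(80)), (np.float64(15.0), np.int64(93)), (np.float64(18.0), np.int64(81)), (np.float64(21.0), np.int64(93)), (np.float64(24.0), np.int64(85)), (np.float64(27.0), np.int64(94)), (np.float64(30.0), np.int64(172)), (np.float64(33.0), np.int64(197)), (np.float64(36.0), np.int64(199)), (np.float64(39.0), np.int64(197)), (np.float64(42.0), np.int64(199)), (np.float64(45.0), np.int64(197)), (np.float64(48.0), np.int64(198)), (np.float64(51.0), np.int64(196)), (np.float64(54.0), np.int64(199)), (np.float64(57.0), np.int64(197)), (np.float64(60.0), np.int64(199)), (np.float64(63.0), np.int64(200)), (np.float64(66.0), np.int64(199)), (np.float64(69.0), np.int64(199)), (np.float64(72.0), np.int64(199)), (np.float64(75.0), np.int64(62)), (np.float64(78.0), np.int64(20)), (np.float64(81.0), np.int64(21)),
[... 1607 characters left out ...]
64(75.0), np.int64(19)), (np.float64(78.0), np.int64(178)), (np.float64(81.0), np.int64(191)), (np.float64(84.0), np.int64(191)), (np.float64(87.0), np.int64(191)), (np.float64(90.0), np.int64(192)), (np.float64(93.0), np.int64(192)), (np.float64(96.0), np.int64(234)), (np.float64(99.0), np.int64(239)), (np.float64(102.0), np.int64(239)), (np.float64(105.0), np.int64(239)), (np.float64(108.0), np.int64(239)), (np.float64(111.0), np.int64(239)), (np.float64(114.0), np.int64(239)), (np.float64(117.0), np.int64(239)), (np.float64(120.0), np.int64(239)), (np.float64(123.0), np.int64(239)), (np.float64(126.0), np.int64(239)), (np.float64(129.0), np.int64(238)), (np.float64(132.0), np.int64(234))]
```

The bands match tube_b (56.5 mm from the nose, 58 expected) and tube_c (62.1 mm, 64 expected); tube_a is absent. Now I'll pick tube_b and put it in the left sleeve.

```bash
cat >> h.py <<'E'
def pick(o,ang):
    o=np.array(o); q=best([*o,150],ang+np.pi/2); set_gripper(50); env.reach([*o,150],q); r=env.move_l([*o,83],rate=100,f_stop=12); print("touch",r)
    set_gripper(5); s=st(); env.move_l([*o,180],rate=150); return s["width"]
def mouth(off): return C-46*U+off*N
def insert(off,mk,corr=np.zeros(2)):
    m=mouth(off)+corr; q=best([*(m-140*U),180],TL+np.pi/2)
    env.reach([*(m-140*U),180],q); env.move_l([*(m-140*U),119],rate=120); s=st()
    r=env.move_l([*(m-90*U),119],rate=60,f_stop=12); print("entry",r); st()
    r=r or env.move_l([*(m-mk*U),119],rate=40,f_stop=25); print("stop",r); return st()
E
python3 - <<'E'
from h import *
w=pick([473.7,206.4],.014); print(w)
if 15<w<21: insert(56,67)
E
```

```text
touch False
t 28.8 pos [473.8 206.5  83.2] F [-0.2 -0.2  3.6] w 17.5
17.493845595563172
t 31.0 pos [462.   20.6 119.1] F [ 0.3 -0.4  0.1] w 18.0
entry False
t 32.0 pos [510.8  13.8 118.8] F [-0.6  0.  -0.5] w 17.7
stop False
t 32.7 pos [534.   10.9 118.9] F [-0.1 -1.1  0.1] w 18.1
```

```bash
cat >> h.py <<'E'
def release_look(name):
    s=env.read_state(); p=s["tool_pos"]; set_gripper(32); env.move_l([p[0],p[1],200],rate=150)
    env.reach([650,-50,170],down(np.pi/2)); im,T=snap(name); return im,T
E
python3 - <<'E'
from h import *
im,T=release_look("w_ib"); st()
cv2.imwrite("pics/v5.png",cv2.resize(im[0:260,170:530],None,fx=2.2,fy=2.2,interpolation=cv2.INTER_CUBIC))
E
```

```text
t 34.5 pos [648.5 -49.6 168.7] F [-0.4  0.  -0.1] w 32.1
```

View pics/v5.png

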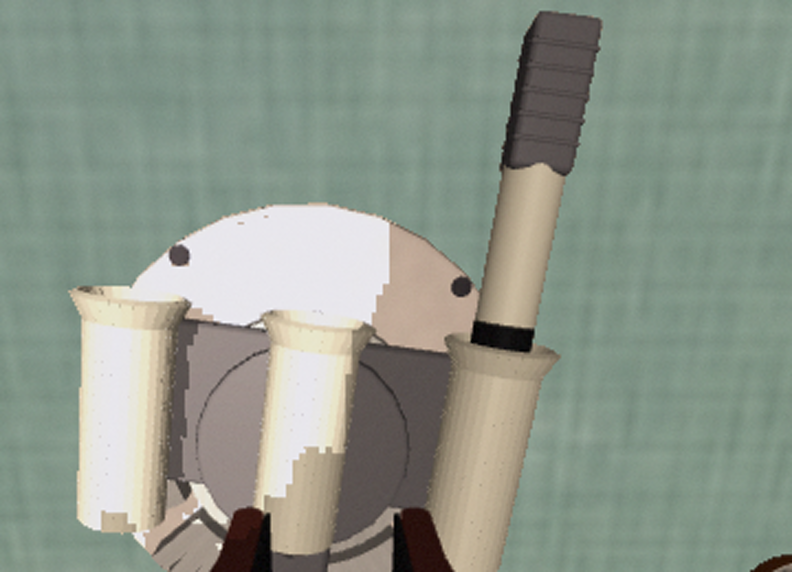

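```bash
python3 - <<'E'
from h import *
im=cv2.imread("pics/w_ib.png");T=np.load("pics/w_ib.npy"); f=lambda x,y:(170+x/2.2,y/2.2)
def ax(uv,z): p=px("wrist",uv,z,T)[:2]-C; return np.round([p@U,p@N],1)
for n,xy,z in(("lipL",(445,339),45),("lipR",(560,352),45),("M lipL",(262,314),45),("M lipR",(377,327),45),("R lipL",(71,290),45),("R lipR",(192,303),45)): print(n,ax(f(*xy),z))
print("pred mouth", proj("wrist",[*mouth(56),45],T))
g=cv2.cvtColor(im,cv2.COLOR_BGR2GRAY).astype(np.float32)
for off in(52,56,60):
    t=np.arange(-140,-25,.5); uv=np.array([proj("wrist",[*(C+i*U+off*N),54],T) for i in t],np.float32)
    v=cv2.remap(g,uv[:,0][None],uv[:,1][None],1)[0]; b=t[v<70]; print(off,"dark:",b.min(),b.max(), "band",t[(v<40)&(t>-75)][[0,-1]] if ((v<40)&(t>-75)).any() else None)
    print(list(zip(t[150:].tolist()[::2],v[150::2].astype(int).tolist())))
E
```

```text
lipL [-44.3  38. ]
lipR [-44.7  73.4]
M lipL [-44.9 -17.7]
M lipR [-45.3  17.1]
R lipL [-44.9 -74.6]
R lipR [-45.6 -38.7]
pred mouth [399.33195322 154.82339995]
52 dark: -140.0 -45.0 band [-51.  -45.5]
[(-65.0, 183), (-64.0, 184), (-63.0, 183), (-62.0, 182), (-61.0, 183), (-60.0, 183), (-59.0, 182), (-58.0, 182), (-57.0, 182), (-56.0, 182), (-55.0, 183), (-54.0, 183), (-53.0, 183), (-52.0, 165), (-51.0, 32), (-50.0, 17), (-49.0, 17), (-48.0, 17), (-47.0, 17), (-46.0, 17), (-45.0, 49), (-44.0, 126), (-43.0, 152), (-42.0, 154), (-41.0, 158), (-40.0, 158), (-39.0, 160), (-38.0, 159), (-37.0, 158), (-36.0, 178), (-35.0, 182), (-34.0, 180), (-33.0, 179), (-32.0, 181), (-31.0, 178), (-30.0, 180), (-29.0, 182), (-28.0, 182), (-27.0, 182), (-26.0, 182)]
56 dark: -140.0 -45.0 band [-51.  -45.5]
[(-65.0, 177), (-64.0, 176), (-63.0, 178), (-62.0, 177), (-61.0, 176), (-60.0, 178), (-59.0, 177), (-58.0, 177), (-57.0, 177), (-56.0, 177), (-55.0, 177), (-54.0, 175), (-53.0, 175), (-52.0, 150), (-51.0, 33), (-50.0, 12), (-49.0, 13), (-48.0, 12), (-47.0, 15), (-46.0, 14), (-45.0, 41), (-44.0, 128), (-43.0, 150), (-42.0, 155), (-41.0, 161), (-40.0, 161), (-39.0, 162), (-38.0, 163), (-37.0, 160), (-36.0, 178), (-35.0, 183), (-34.0, 182), (-33.0, 181), (-32.0, 182), (-31.0, 181), (-30.0, 182), (-29.0, 181), (-28.0, 183), (-27.0, 181), (-26.0, 183)]
60 dark: -140.0 -45.0 band [-51. -45.]
[(-65.0, 144), (-64.0, 143), (-63.0, 144), (-62.0, 146), (-61.0, 142), (-60.0, 144), (-59.0, 145), (-58.0, 142), (-57.0, 143), (-56.0, 144), (-55.0, 143), (-54.0, 144), (-53.0, 145), (-52.0, 117), (-51.0, 17), (-50.0, 9), (-49.0, 9), (-48.0, 10), (-47.0, 11), (-46.0, 10), (-45.0, 33), (-44.0, 123), (-43.0, 145), (-42.0, 156), (-41.0, 159), (-40.0, 160), (-39.0, 157), (-38.0, 155), (-37.0, 158), (-36.0, 172), (-35.0, 174), (-34.0, 175), (-33.0, 173), (-32.0, 174), (-31.0, 173), (-30.0, 174), (-29.0, 172), (-28.0, 173), (-27.0, 170), (-26.0, 172)]
```

The band's visible edge puts its middle about 2–3 mm short of the mouth. I'll push tube_b in by 2.6 mm, then take a fresh look at tube_c.

```bash
cat >> h.py <<'E'
def nudge(off,mk,adv,done=0):
    "regrip tube in sleeve (grip middle mk behind the mouth) and shift it along the axis by adv"
    p=mouth(off)-(mk-done)*U; q=best([*p,190],TL+np.pi/2); set_gripper(32); env.reach([*p,190],q); env.move_l([*p,119],rate=100,f_stop=12)
    set_gripper(5); a=env.read_state()["tool_pos"]; env.move_l([*(a[:2]+adv*U),a[2]],rate=15,f_stop=30); env.hold(.3); b=st()["tool_pos"]; print("moved",(b-a)[:2]@U)
    set_gripper(32); env.move_l([b[0],b[1],190],rate=150)
E
python3 - <<'E'
from h import *
nudge(56,67,2.6)
env.reach([590,310,215],down(np.pi/2)); im,T=snap("w_c"); st()
g=cv2.cvtColor(im,cv2.COLOR_BGR2GRAY)
o=np.array([455.5,319.3]); d=np.array([np.cos(.333),np.sin(.333)])
for k,c in((0,(0,0,255)),(61,(255,0,0)),(125,(0,200,0))): u=proj("wrist",[*(o+k*d),18],T); print(k,u); cv2.circle(im,tuple(int(i) for i in u),2,c,-1)
cv2.imwrite("pics/v6.png",cv2.resize(im[0:230,300:560],None,fx=2.5,fy=2.5))
E
```

```text
t 37.2 pos [536.5  10.7 119.3] F [-4.8  0.8  2.4] w 17.8
moved 1.9480314008247879
t 39.5 pos [590.  308.4 214.5] F [-0.  -0.1  0.3] w 32.1
0 [333.70059997  34.59458175]
61 [355.96705868 108.44862379]
125 [376.52445449 176.63399597]
```

View pics/v6.png

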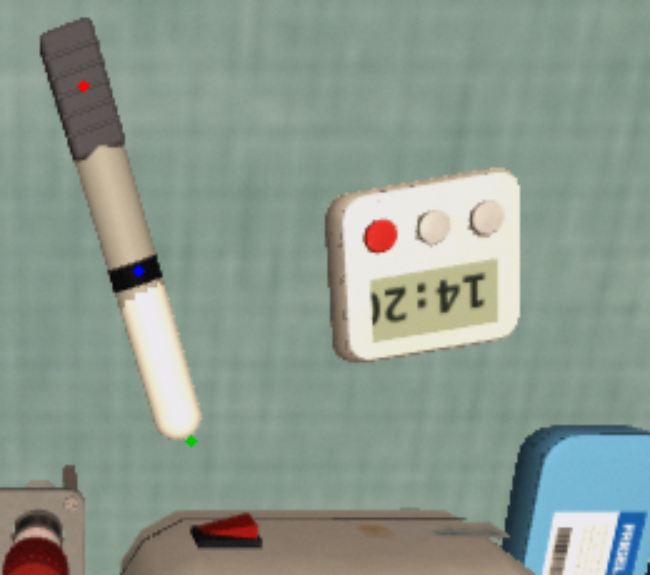

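Tube_c is where it was (grip centre (83,89), band (136,275) in the crop). Now it goes into the right sleeve.

```bash
python3 - <<'E'
from h import *
w=pick([456.7,319.0],.32); print(w)
if 15<w<21:
    insert(-56,59.5)
    im,T=release_look("w_ic"); st()
    g=cv2.cvtColor(im,cv2.COLOR_BGR2GRAY).astype(np.float32)
    for off in(52,56,59,-52,-56,-60):
        t=np.arange(-75,-30,.25); uv=np.array([proj("wrist",[*(C+i*U+off*N),54],T) for i in t],np.float32)
        v=cv2.remap(g,uv[:,0][None],uv[:,1][None],1)[0]; b=t[v<80]; print(off,b[[0,-1]] if len(b) else None)
    cv2.imwrite("pics/v7.png",cv2.resize(im[0:260,170:530],None,fx=2.2,fy=2.2,interpolation=cv2.INTER_CUBIC))
E
```

```text
touch False
t 42.1 pos [456.8 319.1  83.3] F [0.1 0.  3.3] w 17.4
17.431344342284113
t 45.9 pos [447.9 -91.  119.1] F [0.1 0.1 0.1] w 17.6
entry False
t 46.9 pos [496.9 -97.2 118.8] F [ 0.4 -0.5  0. ] w 17.8
stop False
t 47.8 pos [ 527.4 -101.   118.9] F [-0.1 -1.3 -0.9] w 17.8
t 51.6 pos [649.9 -50.1 169.9] F [-0.8  0.8  1. ] w 32.2
52 [-50. -45.]
56 [-50.   -44.75]
59 [-50.   -44.75]
-52 None
-56 None
-60 None
```

View pics/v7.png

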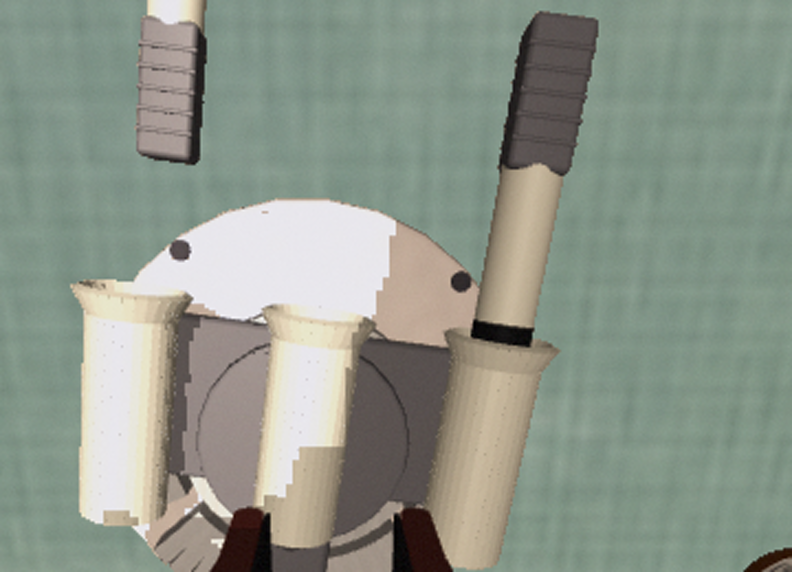

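A fault of mine: `best()` flipped the wrist between pick and insert, so tube_c arrived turned round and now lies in front of the turret, nose toward the robot. Tube_b's band middle is now within about 1 mm of the mouth. I'll fix the flip and look at tube_c again.

```bash
python3 - <<'E'
s=open("h.py").read()
s=s.replace("q=best([*o,150],ang+np.pi/2)","q=down(ang+np.pi/2)").replace("q=best([*(m-140*U),180],TL+np.pi/2)","q=down(TL+np.pi/2)")
open("h.py","w").write(s)
E
python3 - <<'E'
from h import *
env.reach([600,-95,215],down(np.pi/2)); im,T=snap("w_c2"); st()
cv2.imwrite("pics/v8.png",cv2.resize(im[0:230,170:440],None,fx=2.5,fy=2.5))
E
```

```text
t 52.1 pos [600.2 -95.1 215.3] F [-0.1  0.2 -0.6] w 32.1
```

View pics/v8.png

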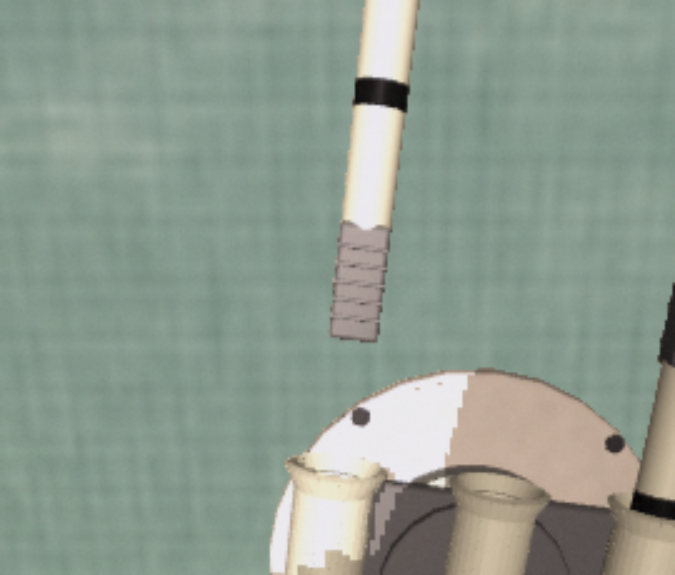

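Tube_c lies on the table clear of the turret, grip centre (361,283), band (382,94). Picking it and inserting it nose first.

```bash
python3 - <<'E'
from h import *
T=np.load("pics/w_c2.npy"); f=lambda x,y:(170+x/2.5,y/2.5)
o=px("wrist",f(361,283),18,T); b=px("wrist",f(382,94),18,T); d=b-o; L=np.hypot(*d[:2]); phi=np.arctan2(d[1],d[0]); print(o,b,L,phi)
o=(b-61*d/L)[:2]; print(o)
w=pick(o,phi); print(w)
if 15<w<21:
    # turn round well away from the turret, then insert
    m=mouth(-56)-160*U; env.move_l([*o,240],rate=200)
    s=insert(-56,60)
    im,T=release_look("w_ic2"); st()
    g=cv2.cvtColor(im,cv2.COLOR_BGR2GRAY).astype(np.float32)
    for off in(52,56,59,-52,-56,-60):
        t=np.arange(-75,-30,.25); uv=np.array([proj("wrist",[*(C+i*U+off*N),54],T) for i in t],np.float32)
        v=cv2.remap(g,uv[:,0][None],uv[:,1][None],1)[0]; b=t[v<80]; print(off,b[[0,-1]] if len(b) else None)
    cv2.imwrite("pics/v9.png",cv2.resize(im[0:260,170:530],None,fx=2.2,fy=2.2,interpolation=cv2.INTER_CUBIC))
E
```

```text
[ 527.9194397  -101.01274213   18.        ] [468.25868228 -93.68522665  18.        ] 60.109054713881726 3.019385002826791
[ 528.80374026 -101.12135165]
touch False
t 56.8 pos [ 528.9 -101.1   83.3] F [-0.2  0.   3.6] w 17.8
17.80047059888664
t 61.3 pos [447.9 -91.1 119.2] F [ 0.5  1.  -0.2] w 17.6
entry False
t 62.3 pos [497.1 -97.3 118.9] F [ 0.5 -0.7 -0.3] w 17.8
stop False
t 63.2 pos [ 527.3 -101.1  119.1] F [ 0.6 -1.6 -0.3] w 17.8
t 65.0 pos [648.6 -50.1 168.7] F [-0.3 -0.3  0.2] w 32.0
52 [-50. -45.]
56 [-50.   -44.75]
59 [-50.25 -44.75]
-52 [-48.5 -46. ]
-56 [-48.5  -45.75]
-60 [-48.75 -45.75]
```

View pics/v9.png

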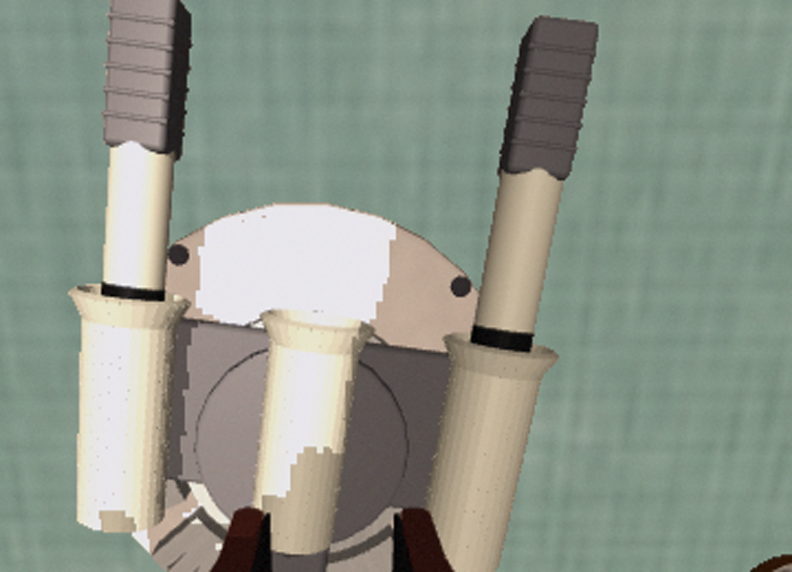

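Both tubes are in. Tube_b's band middle is about -1 mm from the mouth and tube_c's about +1.5 mm, inside the ±4.5 mm limit. Now the second turn.

```bash
python3 - <<'E'
from h import *
env.hold(.4)
turn(TL,TL-.9)
E
```

```text
t 67.1 pos [699.4 -66.3 137.6] F [0.1 1.  0.3] w 55.3
t 67.7 pos [699.4 -66.4 137.8] F [ 0.4 -0.9  2.9] w 23.4
t 68.3 pos [699.3 -66.3 157. ] F [ 5.2 -2.5 -6.4] w 23.5
t 70.6 pos [ 670.8 -111.1  157. ] F [ 5.2 -6.3 -7. ] w 23.6
t 72.2 pos [ 666.6 -112.1  140.1] F [2.5 1.7 1.2] w 30.1
sweep -0.12 True th -1.098
t 72.8 pos [ 674.4 -106.6  138.9] F [-0.7 -0.9  1. ] w 30.0
sweep 0.12 True th -0.938
t 73.3 pos [ 666.4 -111.5  139.3] F [1.  2.2 2. ] w 30.4
sweep -0.12 True th -1.096
t 73.7 pos [ 670.4 -110.3  139.7] F [-1.  -0.2  0.4] w 30.0
```

Locked again: resistance both ways, mid at θ≈-1.018. Final check by picture.

```bash
python3 - <<'E'
from h import *
set_gripper(60); env.move_l(kpos(TL-.9,210),rate=150); env.reach([680,-10,190],down(np.pi/2)); im,T=snap("w_fin"); st()
th=-1.02; u=np.array([np.cos(th),np.sin(th)]); n=np.array([-u[1],u[0]]); g=cv2.cvtColor(im,cv2.COLOR_BGR2GRAY).astype(np.float32)
for off in(53,56,59,-53,-56,-59):
    t=np.arange(-75,-30,.25); uv=np.array([proj("wrist",[*(C+i*u+off*n),54],T) for i in t],np.float32)
    v=cv2.remap(g,uv[:,0][None],uv[:,1][None],1)[0]; b=t[v<80]; print(off,b[[0,-1]] if len(b) else None)
env.reach([430,200,300],down(np.pi/2)); sc=viewer.camera("scene"); tp=viewer.camera("top"); cv2.imwrite("pics/top_f.png",tp)
a=cv2.resize(im[0:270,170:490],(400,338)); b=cv2.resize(sc[170:320,290:468],(400,338)); c=cv2.resize(tp[140:280,160:500],(600,247))
o=np.zeros((590,800,3),np.uint8); o[:338,:400]=a;o[:338,400:]=b;o[340:587,:600]=c; cv2.imwrite("pics/v10.png",o)
E
```

```text
t 75.8 pos [679.7 -10.5 189.3] F [ 0.1 -0.4 -0.4] w 60.3
53 [-50.25 -43.75]
56 [-50.25 -44.  ]
59 [-50.25 -43.5 ]
-53 [-50.   -45.25]
-56 [-49.75 -45.5 ]
-59 [-50.  -45.5]
```

View pics/v10.png

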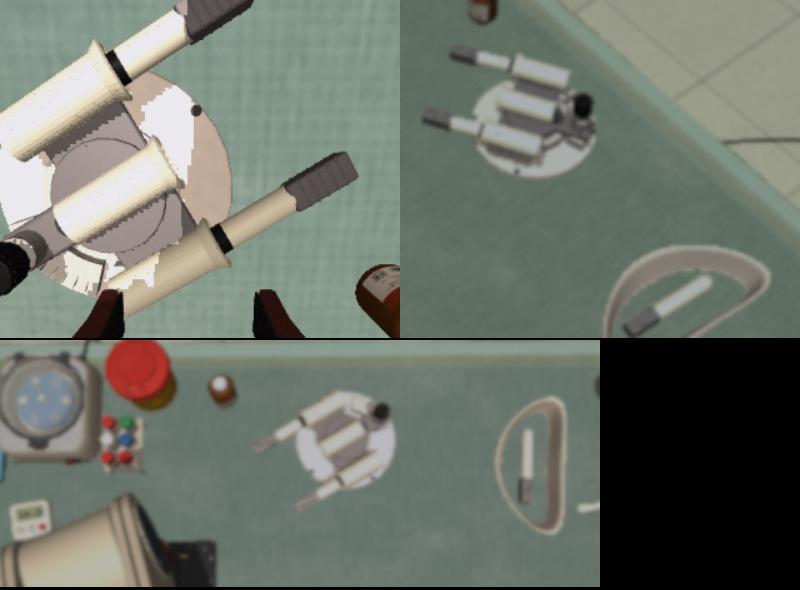

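Both tubes still show their bands at the mouths: edges at -50.25 and -49.9 mm put the middles at about -46.2 and -45.9 mm, with the mouth at 45–46 mm. The blank is in the dish, and the timer and bottle are untouched. One last touch on the knob top will confirm the plunger is home (expected TCP z about 169).

```bash
python3 - <<'E'
from h import *
th=-1.018; set_gripper(0); env.reach(kpos(th,200),krot(th)); env.move_l(kpos(th,178),rate=60)
r=env.move_l(kpos(th,164),rate=8,f_stop=4); s=st(); print("touch",r,"knob top",s["tool_pos"][2]-80)
if r:
    env.move_l(kpos(th,220),rate=100); env.reach([430,200,300],down(np.pi/2)); env.hold(.5); workorder.sign_off(); print("signed")
E
```

```text
t 81.3 pos [ 671.  -110.   169.3] F [-0.6  0.4  4.8] w 0.9
touch True knob top 89.33686550974446
the job is handed in; nothing more can be done
signed
```

The job is done and handed in at about 82 s of the 210 s allowed; no verdict was reported.

- **What I did:** I turned the head from parking to the loading slot and moved the blank into the kidney dish. Tube_b went into the left sleeve and tube_c into the right one. Tube_a was not in the scene. Then I turned the head on to the reading slot.
- **Head and plunger:** In both slots the knob met resistance in both directions, with only the slot's play between. At the end, a touch put the knob top at 89.3 mm, against 89 mm for fully home.
- **Tubes:** After the last turn the band middles were about 0–1 mm from the mouths (limit 4.5 mm). The camera gave the mouth plane only to about 1 mm, since its two readings differed by that much. Tube_c also read about 1.4 mm differently before and after the turn.
- **Other objects:** The last pictures show the blank in the dish and the timer and bottle where they were. I judged this by eye only.
- **What went wrong:** A wrist-flip error of mine brought tube_c to its sleeve the wrong way round, and it dropped onto the table. I picked it up again, turned it and inserted it nose first. Tube_b first stopped about 3 mm short and was nudged in by about 2 mm.

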